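# Find the thread hand and slacken a grinder spindle nut

## Robot

A 6-joint arm with a two-finger parallel gripper is mounted at the origin on the work surface. World frame = base frame: x ahead of the robot, y to its left, z up, the work surface at z = 0. Lengths are in mm, angles in rad, forces in N, time in s.
With the tool pointing down it reaches from about 375 to 975 mm from the base axis. Payload 3.8 kg.
Tool frame: the origin (TCP) lies midway between the tips of the shut fingers; the grasp point (between the pads) lies 19 mm behind it (r.hold_point_z is the distance from the TCP to the grasp point, in mm); z points along the fingers, y is the line along which they close (so a half turn about z gives the same grasp; the last joint's range is limited). The gripper opens to 85 mm and grips with 20 to 120 N. Pads are 22 mm wide; open, the fingers measure 114 mm over their backs; the gripper's body (76 mm by 85 mm) begins 54 mm behind the grasp point. The pads swing forward as they close: fully open they stand 13 mm farther back than shut.
Start: joints at [1.071, 0.264, 1.604, -0, 1.274, -0.037], TCP at [301.354, 603.99, 231.28] pointing down, gripper open.
Joint ranges: [-2.63, 2.63], [-0.94, 2.18], [0.31, 2.57], [-1.31, 4.45], [0, 2.66], [-2.55, 2.55]. Speed limits (rad/s): [2.57, 2.57, 3.14, 3.14, 3.14, 3.14].

## Interface

Orientations are given as a unit quaternion [w, x, y, z].
In Python, from cell import r gives the robot as it stands.
- The arm moves only by the tool apply_moves, never from a script. Its argument "targets" is a list of rows, each an object with "turn": the turn, a rotation vector about the tool's x, y, z in rad, a list of three; "linear": the shift along the tool's x, y, z in cm, a list of three; "gripper": the opening, from -1 (shut) to 1 (fully open). A call has 1 to 10 rows; each row is the pose to reach, as a shift and turn from the pose commanded when the call began, along the tool's axes at that moment; what a row does not reach only later rows make up. A row lasts 1/10 s, in which the tool goes at most 50 mm and 8.59 degrees, less where a joint would pass 70% of its speed; a pose out of reach is approached as far as the arm can. A call with a gripper value outside its range is refused whole. The fingers move at their own pace and stop on an object; "force" is the grip in N (left out, the last holds). Time passes only in rows, so rows that repeat a pose let the fingers close. It gives the time, the measured TCP pose, the force, the opening and the grip force at its end, in the units of the state.
- r.sense(): the state, without advancing time (a new reading comes with each control period).
- r.get_image(name): name is "side" or "top" or "wrist"; returns a dict with "image" (384x512x3 uint8, blue, green, red), "z_map" (384x512 float32, mm along the optical axis (not along the pixel's ray), 0 where there is no reading), "mtx" (3x3 intrinsics, pixels), "view" (4x4, takes a point from world to camera coordinates). Camera axes: x right, y down, z forward; pixel columns grow to the right and rows downward; lengths in mm; the calibration is good to about 2 mm. A picture is of the moment at which its call begins.
- r.finish_job(): hands the job in; it is judged then, once.
The state is a dict: "time_s": time; "q": joint angles; "qd": joint speeds; "joint_torque": joint torques, N m; "tool_pos": TCP position; "eef_rot": TCP orientation; "force": force on the tool from outside, world axes, zero at the start; "ft_torque": the same for the moment, N m; "gripper_width": opening from 0.0 (shut) to 1.0 (fully open); "gripper_force": force on a finger pad.
Only numpy, scipy, OpenCV 4.12 (cv2) and the standard library are available. Lean on these libraries where they do the work, as an engineer would, in place of code of your own. Each camera call takes 0.05 s, during which the arm holds its last target. There are 200 camera calls.

## Task

A double-ended grinder spindle stands in the blue vice with a ring spanner on its top nut; one end has a left-hand thread and nobody knows which end is up, so try the spanner gently one way and the other to feel which way the nut gives, never forcing it so hard that the spindle slips round in the vice. Slacken the nut with the spanner by about a sixth of a turn (an eighth to a quarter will do), then lift the spanner off and lay it flat in the green tool tray, set down and not dropped. Leave the tin, the cup brush and the spare disc where they are.

Things in the scene. Friction and masses are not known exactly. Their poses are not given: they have to be found in the camera images.
- nut (a joint): turn of the brass hexagon nut (36 mm across flats, 22 high, axis upright) on the spindle, rad; 0 = tight, as at the start; positive anticlockwise from above. A left-hand thread loosens to negative, a right-hand one to positive; either is as likely and nothing visible tells which. The tight way it is soon blocked; the loose way it is stiff, 0.8 N m (7 N at 120 mm)
- nut_center (a point): centre of the nut on the spindle's upright axis, half-way up its 22 mm; its underside is 110 mm above the bench, on a steel flange 74 mm across. The spindle's bare end, 24 mm across, stands 8 mm above the nut: raise the spanner 30 mm or more to clear it
- spindle (a joint): turn of the spindle with its wheel in the vice jaws, rad, 0 at the start. Held by friction: slips at about 3.2 N m about its axis either way (27 N pushed on the handle at 120 mm; less if a firm grip also twists the handle) and must not slip over 0.08 rad. Grey wheel 150 mm across, 70 to 100 mm above the bench; blue vice below it about 300 mm long, 124 wide, 60 high
- spanner_ring (a point): centre of the steel ring spanner's ring, half-way up its 20 mm (10 mm above the spanner's underside). Ring 60 mm outside, six-sided hole 37 mm across flats; at the start loose over the nut on the flange, its handle drooping about 0.07 rad by its weight, with some 0.08 rad of play on the nut each way. x along the handle, z up. The spanner weighs about 0.42 kg and lifts straight off
- spanner_grip (a point): place to grasp the spanner's straight handle, 120 mm from the ring's centre, half-way up. Handle: bar 20 mm wide, 10 mm thick, its middle 13 mm above the spanner's underside, out to 245 mm from the ring's centre; balance point 97 mm from it. x along the handle, z up. The swing is clear for a quarter turn either way. Lift the spanner level and firmly held: tilted, its ring jams on the nut
- tray_in (a point): centre of the inner floor (4 mm above the bench) of the fixed green tool tray; inside 332 mm along its x and 152 mm along its y, walls 4 mm thick, 28 mm high above the bench. The spanner, 275 mm long, fits lying lengthways, either end first
- tin: red and yellow grease tin, loose, 77 mm across, 72 mm high, origin at the centre of its underside; leave alone
- cup_brush: wire cup brush with a red back, loose, standing on its bristles, 72 mm across, 62 mm high, origin at the centre of its underside; leave alone
- spare_disc: spare dark grinding disc lying flat, loose, 115 mm across, 10 mm high at its hub, origin at the centre of its underside; leave alone

How it is judged:
By the outcome, as a careful person would: the job done as asked, in the order asked, and still so for the second after the job is handed in, with the robot touching nothing.
It also fails if it takes over 64 s, if anything falls off the work surface, if the arm or the gripper's body presses on something with over 40 N, if the wrist force passes 120 N, or if a joint passes its speed limit or range.

## Working session

There is one attempt and no reset: what is moved stays moved. The work goes in short steps, Python scripts to look and compute and a tool call to move; the robot and the scene stay as the last step left them, time stands still between calls to the robot, and variables do not carry over. Pictures are saved under pics/ and viewed, at most 10 in all, crops included, and the job is handed in when it is done.

Besides the shell and the picture viewer there is one more tool, called after "Call:" as name([rows], argument=value, ...), one row to a line, values as JSON. apply_moves: Moves the arm, as the interface text tells. Its arguments: {"type":"object","properties":{"targets":{"type":"array","items":{"type":"object","properties":{"turn":{"type":"array","items":{"type":"number"}},"linear":{"type":"array","items":{"type":"number"}},"gripper":{"type":"number"}}}},"force":{"type":"number"}},"required":["targets"]}

```bash
mkdir -p pics; ls; python3 - <<'E'
from cell import r
import cv2,pickle
s=r.sense();print({k:s[k] for k in('time_s','tool_pos','eef_rot','force','gripper_width')},r.hold_point_z)
for n in('top','side'):
    d=r.get_image(n);cv2.imwrite(f'pics/{n}0.png',d['image']);pickle.dump(d,open(f'{n}0.pkl','wb'))
E
```

```text
pics
{'time_s': 0.0, 'tool_pos': array([301.00260967, 603.35007417, 229.95989451]), 'eef_rot': array([-3.16310657e-04,  2.29359287e-01,  9.73341195e-01, -1.06514155e-03]), 'force': array([ 0.04780596,  0.59284906, -0.08344551]), 'gripper_width': 0.9976305149628751} 18.700000000000003
```

View pics/top0.png

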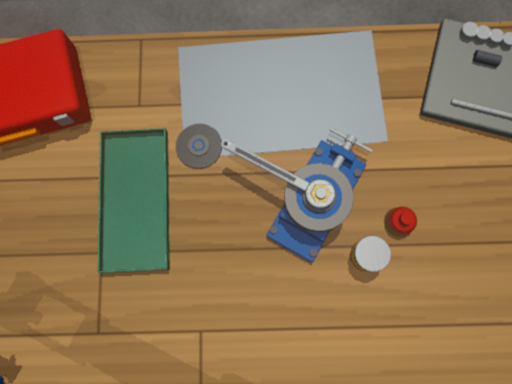

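View pics/side0.png

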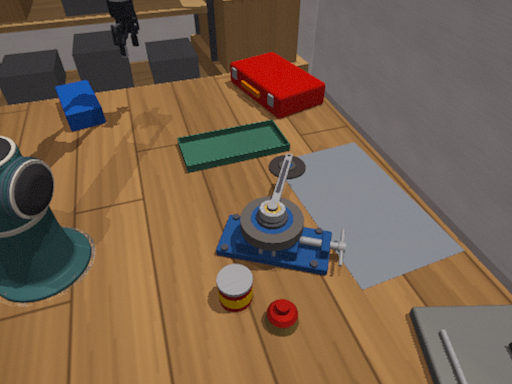

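The top view shows the nut/ring at about (320,193) and the handle's free end at (228,146). The tray's inner corners are roughly (103,132), (165,131), (166,268) and (101,270). The spare disc at (199,146) lies near the handle tip.

```bash
cat > h.py <<'E'
import numpy as np,pickle
def onplane(d,px,z):
    K,V=d['mtx'],d['view'];R,t=V[:3,:3],V[:3,3]
    c=-R.T@t; v=R.T@np.linalg.inv(K)@np.array([px[0],px[1],1.]);return c+v*(z-c[2])/v[2]
def cloud(d):
    z=d['z_map'];v,u=np.nonzero(z>0);Z=z[v,u]
    P=np.linalg.inv(d['mtx'])@np.stack([u*Z,v*Z,Z]);V=d['view']
    return (V[:3,:3].T@(P-V[:3,3:4])).T,u,v
E
python3 - <<'E'
from h import *
import cv2
d=pickle.load(open('top0.pkl','rb'))
np.set_printoptions(precision=1,suppress=True)
for n,p,z in[('nut top',(320,193),140),('tip',(228,146),115),('disc',(199,146),10)]+[('tray',q,28) for q in((101,131),(167,129),(168,270),(99,272))]:
    print(n,onplane(d,p,z),d['z_map'][p[1],p[0]])
P,u,v=cloud(d)
im=d['image'][v,u].astype(int)
g=(P[:,2]<40)&(im[:,1]>im[:,2]+25)&(im[:,1]>im[:,0])&(u<200)
print('tray rect',cv2.minAreaRect(P[g,:2].astype(np.float32)),np.percentile(P[g,2],[5,50,95]))
m=(P[:,2]>95)&(P[:,2]<150)&(v<190)&(u>215)&(u<300)&(v>130)
Q=P[m];c=Q.mean(0);w=np.linalg.svd(Q-c)[2][0];print('handle',len(Q),c,w,Q[:,2].min(),Q[:,2].max())
E
```

```text
nut top [ 531.2 -119.   140. ] 927.2377
tip [647.2  73.6 115. ] 979.745
disc [682.9 153.1  10. ] 1086.0107
tray [722.5 388.9  28. ] 1078.4957
tray [722.4 228.1  28. ] 1109.3799
tray [384.8 221.2  28. ] 1040.2484
tray [384.3 379.3  28. ] 1015.94006
tray rect ((554.157470703125, 307.8772277832031), (336.10491943359375, 159.33160400390625), 1.3520134687423706) [ 1.7  5.  26.2]
handle 928 [602.6  -5.1 115.5] [-0.5 -0.9  0. ] 95.54977977486543 130.60973347048755
```

Call:
apply_moves([
  {"linear": [-27, -21, 0], "turn": [0, 0, 1.3], "gripper": 1},
  {"linear": [-27, -21, 0], "turn": [0, 0, 1.3], "gripper": 1},
  {"linear": [-27, -21, 0], "turn": [0, 0, 1.3], "gripper": 1},
  {"linear": [-27, -21, 0], "turn": [0, 0, 1.3], "gripper": 1},
  {"linear": [-27, -21, 0], "turn": [0, 0, 1.3], "gripper": 1},
  {"linear": [-27, -21, 0], "turn": [0, 0, 1.3], "gripper": 1},
  {"linear": [-27, -21, 0], "turn": [0, 0, 1.3], "gripper": 1},
  {"linear": [-27, -21, 0], "turn": [0, 0, 1.3], "gripper": 1},
  {"linear": [-27, -21, 0], "turn": [0, 0, 1.3], "gripper": 1},
  {"linear": [-27, -21, 0], "turn": [0, 0, 1.3], "gripper": 1},
], force=40)

```text
time_s: 1.1
tool_pos: [449.2, 294.8, 230.9]
eef_rot: [-0.0, 0.772, 0.636, -0.0]
force: [0.4, -0.2, -0.4]
gripper_width: 1.003
gripper_force: 0.0
```

```bash
cat >> h.py <<'E'
from scipy.spatial.transform import Rotation as Ro
def down(yaw): # tool pointing down, tool x at yaw
    return Ro.from_euler('z',yaw)*Ro.from_euler('x',np.pi)
def rot(s): w,x,y,z=s['eef_rot'];return Ro.from_quat([x,y,z,w])
def rel(s,pos,R):
    A=rot(s);return A.inv().apply(np.array(pos)-s['tool_pos'])/10,(A.inv()*R).as_rotvec()
def yaw(s): x=rot(s).as_matrix()[:,0];return np.arctan2(x[1],x[0])
np.set_printoptions(precision=3,suppress=True)
E
python3 - <<'E'
from h import *
from cell import r
s=r.sense();print(s['time_s'],s['tool_pos'],yaw(s),s['q'],s['force'],s['ft_torque'])
print(rel(s,[592,-15,200],down(1.04)))
E
```

```text
1.1 [449.176 294.758 230.855] 1.37735141718428 [0.534 0.004 1.898 0.    1.241 0.728] [ 0.372 -0.178 -0.438] [-0.047  0.024 -0.007]
(array([-27.651,  19.973,   3.087]), array([-0.001,  0.001,  0.337]))
```

Call:
apply_moves([
  {"linear": [-27.6, 20, 1], "turn": [0, 0, 0.337], "gripper": 1},
  {"linear": [-27.6, 20, 1], "turn": [0, 0, 0.337], "gripper": 1},
  {"linear": [-27.6, 20, 1], "turn": [0, 0, 0.337], "gripper": 1},
  {"linear": [-27.6, 20, 1], "turn": [0, 0, 0.337], "gripper": 1},
  {"linear": [-27.6, 20, 1], "turn": [0, 0, 0.337], "gripper": 1},
  {"linear": [-27.6, 20, 1], "turn": [0, 0, 0.337], "gripper": 1},
  {"linear": [-27.6, 20, 1], "turn": [0, 0, 0.337], "gripper": 1},
  {"linear": [-27.6, 20, 1], "turn": [0, 0, 0.337], "gripper": 1},
  {"linear": [-27.6, 20, 1], "turn": [0, 0, 0.337], "gripper": 1},
])

```text
time_s: 2.0
tool_pos: [592.7, -14.0, 220.6]
eef_rot: [-0.001, 0.867, 0.498, -0.001]
force: [-0.3, -0.3, -1.2]
gripper_width: 0.995
gripper_force: 0.0
```

```bash
python3 - <<'E'
from h import *
from cell import r
import cv2
s=r.sense();print(s['time_s'],s['tool_pos'],yaw(s),s['q'],s['force'])
d=r.get_image('wrist');pickle.dump(d,open('w1.pkl','wb'));cv2.imwrite('pics/w1.png',d['image'])
P,u,v=cloud(d)
m=(P[:,2]>135)&(P[:,2]<150)&(np.hypot(P[:,0]-531,P[:,1]+119)<40);print('spindle top',m.sum(),cv2.minEnclosingCircle(P[m,:2].astype(np.float32)) if m.sum() else '',np.median(P[m,2]) )
E
```

```text
2.0 [592.728 -14.024 220.574] 1.0419623117274628 [-0.066  0.118  1.796  0.     1.229  0.463] [-0.339 -0.333 -1.204]
spindle top 474 ((532.076904296875, -123.91633605957031), 12.520577430725098) 139.2947296449742
```

View pics/w1.png

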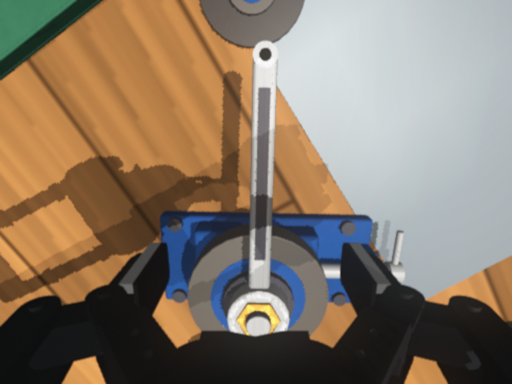

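The wrist view shows the handle running vertically from the hole at (265,54) to the ring and nut at (258,318). The jaws straddle the line of the handle.

```bash
python3 - <<'E'
from h import *
d=pickle.load(open('w1.pkl','rb'));P,u,v=cloud(d)
m=(P[:,2]>103)&(P[:,2]<135)&(v>60)&(v<280)&(abs(u-264)<20)
Q=P[m];
# handle: midline per row
ax=np.array([532.1,-123.9]);w=np.array([np.cos(1.04),np.sin(1.04)])
for _ in range(3):
    t=(Q[:,:2]-ax)@w;n=(Q[:,:2]-ax)@[-w[1],w[0]]
    B=[(k+5,(n[(t>k)&(t<k+10)].min()+n[(t>k)&(t<k+10)].max())/2,np.ptp(n[(t>k)&(t<k+10)]),np.median(Q[(t>k)&(t<k+10),2])) for k in range(60,230,10) if ((t>k)&(t<k+10)).sum()>20]
    B=np.array(B);p=np.polyfit(B[:,0],B[:,1],1);a=np.arctan2(w[1],w[0])+np.arctan(p[0]);w=np.array([np.cos(a),np.sin(a)])
print(B,a,p,t.max())
print('offset at axis',p[1],'grip',ax+120*w+np.array([-w[1],w[0]])*np.polyval(p,0))
E
```

```text
[[ 65.      0.025  19.544 123.645]
 [ 75.      0.26   19.343 122.776]
 [ 85.     -0.415  19.325 121.813]
 [ 95.     -0.125  19.11  120.817]
 [105.     -0.236  19.72  119.908]
 [115.     -0.039  19.754 119.001]
 [125.      0.236  19.441 118.158]
 [135.     -0.353  19.381 117.197]
 [145.     -0.089  19.258 116.288]
 [155.     -0.132  19.769 115.458]
 [165.     -0.01   19.896 114.436]
 [175.      0.256  19.464 113.561]
 [185.     -0.269  19.526 112.642]
 [195.      0.021  19.382 111.711]
 [205.     -0.065  19.932 110.768]
 [215.      0.091  19.77  109.543]
 [225.     -0.239  19.496 108.746]] 1.020278228397179 [ 0.    -0.064] 230.29384581184488
offset at axis -0.06416729142523948 grip [594.93  -21.663]
```

```bash
cat >> h.py <<'E'
AX=np.array([532.1,-123.9])
def pose(a,zmid,droop=0.,rad=120.,lift=0.):
    h=np.array([np.cos(a)*np.cos(droop),np.sin(a)*np.cos(droop),-np.sin(droop)])
    y=np.array([np.sin(a),-np.cos(a),0]);z=np.cross(h,y)
    p=np.array([*(AX+rad*np.array([np.cos(a),np.sin(a)])),zmid])+18.7*z
    return p,Ro.from_matrix(np.stack([h,y,z],1))
E
python3 - <<'E'
from h import *
from cell import r
s=r.sense();print(*rel(s,*pose(1.02,113.5,.093)))
E
```

```text
[-0.785  0.659 12.582] [-0.    -0.093  0.023]
```

Call:
apply_moves([
  {"linear": [-0.78, 0.66, 5], "turn": [0, -0.093, 0.023], "gripper": 1},
  {"linear": [-0.78, 0.66, 9], "turn": [0, -0.093, 0.023], "gripper": 1},
  {"linear": [-0.78, 0.66, 11.5], "turn": [0, -0.093, 0.023], "gripper": 1},
  {"linear": [-0.78, 0.66, 12.6], "turn": [0, -0.093, 0.023], "gripper": 1},
  {"linear": [-0.78, 0.66, 12.6], "turn": [0, -0.093, 0.023], "gripper": 1},
  {"linear": [-0.78, 0.66, 12.6], "turn": [0, -0.093, 0.023], "gripper": 1},
])

```text
time_s: 2.65
tool_pos: [595.5, -22.9, 96.8]
eef_rot: [0.024, 0.872, 0.488, -0.039]
force: [0.7, 0.2, 0.3]
gripper_width: 0.998
gripper_force: 0.0
```

```bash
cat > st.py <<'E'
from h import *
from cell import r
def st():
    s=r.sense();p=s['tool_pos'];R=rot(s).as_matrix();g=p-18.7*R[:,2];d=g[:2]-AX;a=np.arctan2(d[1],d[0])
    f=s['force'];tt=f[1]*np.cos(a)-f[0]*np.sin(a)
    print('t',s['time_s'],'grasp',g,'rad',np.hypot(*d),'ang',a,'yaw',yaw(s),'tilt',-np.arcsin(R[2,0]),'F',f,'Ftan',tt,'Frad',f[0]*np.cos(a)+f[1]*np.sin(a),'M',s['ft_torque'],'grip',s['gripper_width'],s['gripper_force']);return s
E
python3 - <<'E'
from st import *
s=st();print(*rel(s,*pose(1.02,113.5,.093)))
E
```

```text
t 2.65 grasp [596.378 -21.376 115.376] rad 121.00810077955379 ang 1.0107923517298107 yaw 1.0200091199245989 tilt 0.09191395016080156 F [0.741 0.219 0.294] Ftan -0.5114688586113583 Frad 0.5789172563957388 M [ 0.062 -0.036 -0.029] grip 0.9976881943277438 0.0
[-0.085 -0.117  0.196] [ 0.003 -0.001  0.   ]
```

Call:
apply_moves([
  {"linear": [0, -0.12, 0.2], "turn": [0, 0, 0], "gripper": 1},
  {"linear": [0, -0.12, 0.2], "turn": [0, 0, 0], "gripper": -1},
  {"linear": [0, -0.12, 0.2], "turn": [0, 0, 0], "gripper": -1},
  {"linear": [0, -0.12, 0.2], "turn": [0, 0, 0], "gripper": -1},
  {"linear": [0, -0.12, 0.2], "turn": [0, 0, 0], "gripper": -1},
  {"linear": [0, -0.12, 0.2], "turn": [0, 0, 0], "gripper": -1},
  {"linear": [0, -0.12, 0.2], "turn": [0, 0, 0], "gripper": -1},
  {"linear": [0, -0.12, 0.2], "turn": [0, 0, 0], "gripper": -1},
  {"linear": [0, -0.12, 0.2], "turn": [0, 0, 0], "gripper": -1},
  {"linear": [0, -0.12, 0.2], "turn": [0, 0, 0], "gripper": -1},
], force=40)

```text
time_s: 3.65
tool_pos: [593.6, -23.2, 93.4]
eef_rot: [0.023, 0.872, 0.487, -0.04]
force: [0.6, -0.1, 1.2]
gripper_width: 0.228
gripper_force: 41.6
```

```bash
python3 - <<'E'
from st import *
s=st()
E
```

```text
t 3.65 grasp [594.512 -21.734 112.056] rad 119.72153382011088 ang 1.022408365128429 yaw 1.018841024095453 tilt 0.09303842102254424 F [ 0.573 -0.118  1.226] Ftan -0.5503405571000574 Frad 0.19739928550925295 M [-0.077  0.064  0.125] grip 0.227951187224284 41.62756383419037
```

```bash
python3 - <<'E'
from st import *
s=r.sense();print(*rel(s,*pose(1.021,121.0,0.0)))
E
```

```text
[ 0.118  0.016 -0.901] [ 0.001  0.093 -0.002]
```

Call:
apply_moves([
  {"linear": [0.03, 0, -0.3], "turn": [0, 0.031, 0], "gripper": -1},
  {"linear": [0.07, 0, -0.6], "turn": [0, 0.062, 0], "gripper": -1},
  {"linear": [0.11, 0, -0.9], "turn": [0, 0.093, 0], "gripper": -1},
  {"linear": [0.11, 0, -0.9], "turn": [0, 0.093, 0], "gripper": -1},
  {"linear": [0.11, 0, -0.9], "turn": [0, 0.093, 0], "gripper": -1},
])

```text
time_s: 4.15
tool_pos: [594.2, -21.7, 101.6]
eef_rot: [0.001, 0.873, 0.488, -0.0]
force: [1.6, -0.5, -2.7]
gripper_width: 0.228
gripper_force: 41.1
```

```bash
python3 - <<'E'
from st import *
s=st()
for da in (.05,.08,.1,.12,-.05,-.08,-.1,-.12): print(da,*rel(s,*pose(1.021+da,121.0,0.0)))
E
```

```text
t 4.15 grasp [594.152 -21.705 120.303] rad 119.55822267520006 ang 1.0251033210594402 yaw 1.018527794369016 tilt 0.000998626009476838 F [ 1.558 -0.519 -2.707] Ftan -1.6006866652672878 Frad 0.36499176274402007 M [-0.266 -0.081  0.139] grip 0.2282536782225604 41.12993896007538
0.05 [ 0.03  -0.552 -0.07 ] [ 0.001  0.001 -0.052]
0.08 [ 0.005 -0.911 -0.07 ] [ 0.001  0.001 -0.082]
0.1 [-0.017 -1.15  -0.071] [ 0.001  0.001 -0.102]
0.12 [-0.044 -1.389 -0.071] [ 0.001  0.001 -0.122]
-0.05 [ 0.033  0.647 -0.069] [0.001 0.001 0.048]
-0.08 [ 0.01   1.007 -0.069] [0.001 0.001 0.078]
-0.1 [-0.011  1.246 -0.069] [0.001 0.001 0.098]
-0.12 [-0.037  1.484 -0.069] [0.001 0.001 0.118]
```

Try positive (anticlockwise) first: y shift −1.2 cm per 0.1 rad, in small steps.

Call:
apply_moves([
  {"linear": [0, -0.3, 0], "turn": [0, 0, -0.025], "gripper": -1},
  {"linear": [0, -0.6, 0], "turn": [0, 0, -0.05], "gripper": -1},
  {"linear": [-0.02, -0.72, 0], "turn": [0, 0, -0.06], "gripper": -1},
  {"linear": [-0.02, -0.72, 0], "turn": [0, 0, -0.06], "gripper": -1},
])

```text
time_s: 4.55
tool_pos: [588.4, -18.0, 102.1]
eef_rot: [0.001, 0.858, 0.514, 0.0]
force: [2.3, -2.1, -3.7]
gripper_width: 0.232
gripper_force: 41.0
```

```bash
python3 - <<'E'
from st import *
st()
E
```

```text
t 4.55 grasp [588.369 -17.94  120.768] rad 119.97407946691047 ang 1.0826293599318255 yaw 1.0797212020873348 tilt 0.000364247843986789 F [ 2.258 -2.081 -3.717] Ftan -2.969981022937621 Frad -0.779347743580894 M [-0.37  -0.356  0.178] grip 0.23190793203085103 40.9709894657135
```

Call:
apply_moves([
  {"linear": [0, -0.12, 0], "turn": [0, 0, -0.01], "gripper": -1},
  {"linear": [-0.01, -0.24, 0], "turn": [0, 0, -0.02], "gripper": -1},
  {"linear": [-0.01, -0.24, 0], "turn": [0, 0, -0.02], "gripper": -1},
])

```text
time_s: 4.85
tool_pos: [587.0, -17.2, 102.4]
eef_rot: [0.001, 0.853, 0.522, 0.001]
force: [3.7, -3.4, -4.4]
gripper_width: 0.221
gripper_force: 40.9
```

```bash
python3 - <<'E'
from st import *
st()
E
```

```text
t 4.85 grasp [586.914 -17.187 121.097] rad 119.96782931944753 ang 1.0962851284350479 yaw 1.0987559005252234 tilt -0.00041323229093564155 F [ 3.729 -3.43  -4.374] Ftan -4.884609364653659 Frad -1.3470045211821238 M [-0.479 -0.635 -0.089] grip 0.2206903533717247 40.87950825691223
```

Call:
apply_moves([
  {"linear": [0, -0.12, 0], "turn": [0, 0, -0.01], "gripper": -1},
  {"linear": [-0.01, -0.24, 0], "turn": [0, 0, -0.02], "gripper": -1},
  {"linear": [-0.01, -0.24, 0], "turn": [0, 0, -0.02], "gripper": -1},
])

```text
time_s: 5.15
tool_pos: [585.2, -16.3, 102.5]
eef_rot: [0.001, 0.848, 0.531, 0.001]
force: [4.4, -2.3, -5.8]
gripper_width: 0.226
gripper_force: 40.8
```

```bash
python3 - <<'E'
from st import *
st()
E
```

```text
t 5.15 grasp [585.084 -16.293 121.189] rad 119.94357412267931 ang 1.1132602202239634 yaw 1.1184308694841207 tilt -0.0006463137637238869 F [ 4.426 -2.316 -5.83 ] Ftan -4.993840608185119 Frad -0.12216285819478845 M [-0.571 -0.747 -0.175] grip 0.22574234609418353 40.84289789199829
```

Call:
apply_moves([
  {"linear": [0, -0.12, 0], "turn": [0, 0, -0.01], "gripper": -1},
  {"linear": [-0.01, -0.24, 0], "turn": [0, 0, -0.02], "gripper": -1},
  {"linear": [-0.01, -0.36, 0], "turn": [0, 0, -0.03], "gripper": -1},
  {"linear": [-0.01, -0.36, 0], "turn": [0, 0, -0.03], "gripper": -1},
])

```text
time_s: 5.55
tool_pos: [583.2, -15.3, 102.9]
eef_rot: [0.003, 0.84, 0.543, 0.002]
force: [8.3, -6.1, -5.9]
gripper_width: 0.226
gripper_force: 40.9
```

```bash
python3 - <<'E'
from st import *
st()
E
```

```text
t 5.55 grasp [583.106 -15.319 121.638] rad 119.96458177412433 ang 1.1316447608290554 yaw 1.1470728084924242 tilt -0.0013125473421575923 F [ 8.286 -6.063 -5.884] Ftan -10.077647758927998 Frad -1.9650787402427432 M [-0.806 -1.177 -0.664] grip 0.2259368105910947 40.85944712162018
```

```bash
python3 - <<'E'
from st import *
s=r.sense()
for a in (1.09,1.02,.97,.94): print(a,*rel(s,*pose(a,121.0,0.0)))
E
```

```text
1.09 [-0.017  0.486  0.067] [ 0.007 -0.002  0.057]
1.02 [-0.094  1.322  0.073] [ 0.007 -0.002  0.127]
0.97 [-0.185  1.915  0.077] [ 0.007 -0.002  0.177]
0.94 [-0.254  2.269  0.079] [ 0.007 -0.002  0.207]
```

Call:
apply_moves([
  {"linear": [-0.01, 0.4, 0.0], "turn": [0, 0, 0.03], "gripper": -1},
  {"linear": [-0.04, 0.9, 0.03], "turn": [0, 0, 0.08], "gripper": -1},
  {"linear": [-0.1, 1.4, 0.05], "turn": [0, 0, 0.127], "gripper": -1},
  {"linear": [-0.19, 2.0, 0.05], "turn": [0, 0, 0.177], "gripper": -1},
  {"linear": [-0.25, 2.35, 0.05], "turn": [0, 0, 0.207], "gripper": -1},
  {"linear": [-0.25, 2.35, 0.05], "turn": [0, 0, 0.207], "gripper": -1},
])

```text
time_s: 6.15
tool_pos: [601.0, -25.7, 101.7]
eef_rot: [-0.0, 0.891, 0.454, 0.0]
force: [0.5, 1.4, -1.0]
gripper_width: 0.226
gripper_force: 41.5
```

```bash
python3 - <<'E'
from st import *
s=st()
for a in (.9,.86,.8): print(a,*rel(s,*pose(a,121.0,0.0)))
E
```

```text
t 6.15 grasp [600.961 -25.668 120.378] rad 119.96405680415937 ang 0.9593984938722347 yaw 0.9425048881003277 tilt -0.00028419431188952916 F [ 0.467  1.36  -1.002] Ftan 0.39871882643439666 Frad 1.3818644188415548 M [ 0.159 -0.09   0.53 ] grip 0.2263159728860322 41.47433280944824
0.9 [-0.006  0.713 -0.062] [-0.    -0.     0.043]
0.86 [-0.036  1.192 -0.062] [-0.    -0.     0.083]
0.8 [-0.117  1.907 -0.062] [-0.    -0.     0.143]
```

Call:
apply_moves([
  {"linear": [0, 0.24, 0], "turn": [0, 0, 0.01], "gripper": -1},
  {"linear": [0, 0.48, 0], "turn": [0, 0, 0.025], "gripper": -1},
  {"linear": [-0.01, 0.72, 0], "turn": [0, 0, 0.043], "gripper": -1},
  {"linear": [-0.01, 0.72, 0], "turn": [0, 0, 0.043], "gripper": -1},
])

```text
time_s: 6.55
tool_pos: [606.0, -29.4, 101.5]
eef_rot: [-0.001, 0.901, 0.434, -0.0]
force: [-1.7, 5.0, 0.5]
gripper_width: 0.221
gripper_force: 41.5
```

```bash
python3 - <<'E'
from st import *
s=st()
for a in (.9,.86,.8): print(a,*rel(s,*pose(a,121.0,0.0)))
E
```

```text
t 6.55 grasp [605.975 -29.41  120.201] rad 119.94131881388992 ang 0.9072338382457019 yaw 0.8975447092400709 tilt -0.0004665694139482276 F [-1.652  5.022  0.482] Ftan 4.394205795128261 Frad 2.9390862863953493 M [0.704 0.355 0.216] grip 0.2212970576942889 41.50300741195679
0.9 [ 0.006  0.09  -0.08 ] [-0.002 -0.    -0.002]
0.86 [-0.003  0.57  -0.081] [-0.002 -0.     0.038]
0.8 [-0.051  1.288 -0.082] [-0.002 -0.     0.098]
```

Call:
apply_moves([
  {"linear": [0, 0.2, 0], "turn": [0, 0, 0.013], "gripper": -1},
  {"linear": [0, 0.4, -0.02], "turn": [0, 0, 0.026], "gripper": -1},
  {"linear": [0, 0.57, -0.03], "turn": [0, 0, 0.038], "gripper": -1},
  {"linear": [0, 0.57, -0.03], "turn": [0, 0, 0.038], "gripper": -1},
])

```text
time_s: 6.95
tool_pos: [609.7, -32.5, 101.5]
eef_rot: [-0.002, 0.909, 0.416, -0.001]
force: [-2.6, 6.6, 0.0]
gripper_width: 0.226
gripper_force: 41.5
```

```bash
python3 - <<'E'
from st import *
s=st()
for a in (.82,.78,.7): print(a,*rel(s,*pose(a,121.0,0.0)))
E
```

```text
t 6.95 grasp [609.778 -32.552 120.199] rad 119.90954631695703 ang 0.8660940815304881 yaw 0.8591837639341171 tilt -7.898078016986387e-05 F [-2.591  6.603  0.045] Ftan 6.251135352208663 Frad 3.3522263945889126 M [0.877 0.433 0.095] grip 0.22609873684501208 41.478851437568665
0.82 [-0.     0.559 -0.082] [-0.003 -0.     0.039]
0.78 [-0.028  1.038 -0.084] [-0.003  0.     0.079]
0.7 [-0.143  1.991 -0.087] [-0.003  0.     0.159]
```

Clockwise it gives at a steady ~0.8 N m, while anticlockwise the torque climbed to about 1.9 N m: it is the left-hand thread. Slackening clockwise.

Call:
apply_moves([
  {"linear": [-0.01, 0.6, 0], "turn": [0, 0, 0.05], "gripper": -1},
  {"linear": [-0.06, 1.2, 0], "turn": [0, 0, 0.1], "gripper": -1},
  {"linear": [-0.13, 1.79, 0], "turn": [0, 0, 0.15], "gripper": -1},
  {"linear": [-0.24, 2.38, 0], "turn": [0, 0, 0.2], "gripper": -1},
  {"linear": [-0.37, 2.97, 0], "turn": [0, 0, 0.25], "gripper": -1},
  {"linear": [-0.37, 2.97, 0], "turn": [0, 0, 0.25], "gripper": -1},
])

```text
time_s: 7.55
tool_pos: [630.0, -55.0, 101.5]
eef_rot: [-0.002, 0.954, 0.299, -0.001]
force: [-3.6, 5.1, 0.3]
gripper_width: 0.226
gripper_force: 41.5
```

```bash
python3 - <<'E'
from st import *
s=st()
E
```

```text
t 7.55 grasp [630.059 -55.032 120.168] rad 119.74454050237492 ang 0.6127563988666211 yaw 0.6073578635825599 tilt 0.0007270658423611637 F [-3.606  5.114  0.344] Ftan 6.2569944400658315 Frad -0.008690074007320359 M [ 0.763  0.448 -0.239] grip 0.22587673013909296 41.49836182594299
```

Steady. Continue the arc.

Call:
apply_moves([
  {"linear": [-0.01, 0.6, 0], "turn": [0, 0, 0.05], "gripper": -1},
  {"linear": [-0.06, 1.2, 0], "turn": [0, 0, 0.1], "gripper": -1},
  {"linear": [-0.13, 1.79, 0], "turn": [0, 0, 0.15], "gripper": -1},
  {"linear": [-0.24, 2.38, 0], "turn": [0, 0, 0.2], "gripper": -1},
  {"linear": [-0.37, 2.97, 0], "turn": [0, 0, 0.25], "gripper": -1},
  {"linear": [-0.54, 3.55, 0], "turn": [0, 0, 0.3], "gripper": -1},
  {"linear": [-0.73, 4.11, 0], "turn": [0, 0, 0.35], "gripper": -1},
  {"linear": [-0.95, 4.67, 0], "turn": [0, 0, 0.4], "gripper": -1},
  {"linear": [-0.95, 4.67, 0], "turn": [0, 0, 0.4], "gripper": -1},
])

```text
time_s: 8.45
tool_pos: [648.3, -98.1, 101.3]
eef_rot: [-0.002, 0.995, 0.103, -0.002]
force: [-3.6, 7.2, 1.3]
gripper_width: 0.226
gripper_force: 41.6
```

```bash
python3 - <<'E'
from st import *
s=st()
E
```

```text
t 8.45 grasp [648.404 -98.169 120.005] rad 119.11691465474873 ang 0.21773480201550122 yaw 0.20689963338985085 tilt 0.003024988001485805 F [-3.649  7.224  1.324] Ftan 7.84182786157217 Frad -2.002051443484447 M [ 0.97   0.611 -0.398] grip 0.22561314864898052 41.624831557273865
```

Call:
apply_moves([
  {"linear": [0.01, 0.6, 0], "turn": [0, 0, 0.05], "gripper": -1},
  {"linear": [-0.04, 1.2, 0], "turn": [0, 0, 0.1], "gripper": -1},
  {"linear": [-0.1, 1.79, 0], "turn": [0, 0, 0.15], "gripper": -1},
  {"linear": [-0.2, 2.38, 0], "turn": [0, 0, 0.2], "gripper": -1},
  {"linear": [-0.32, 2.97, 0], "turn": [0, 0, 0.25], "gripper": -1},
  {"linear": [-0.49, 3.55, 0], "turn": [0, 0, 0.3], "gripper": -1},
  {"linear": [-0.7, 4.22, 0], "turn": [0, 0, 0.36], "gripper": -1},
  {"linear": [-0.7, 4.22, 0], "turn": [0, 0, 0.36], "gripper": -1},
])

```text
time_s: 9.25
tool_pos: [649.2, -140.1, 101.0]
eef_rot: [-0.002, 0.997, -0.077, -0.003]
force: [-6.7, 8.5, 1.2]
gripper_width: 0.225
gripper_force: 41.8
```

```bash
python3 - <<'E'
from st import *
import cv2
s=st()
d=r.get_image('wrist');pickle.dump(d,open('w2.pkl','wb'))
a=cv2.resize(pickle.load(open('w1.pkl','rb'))['image'][270:350,190:320],None,fx=3,fy=3,interpolation=2)
d2=r.get_image('top');t=cv2.resize(d2['image'][150:240,250:390],None,fx=4,fy=4,interpolation=2)
w=cv2.resize(d['image'],(400,300))
c=np.zeros((660,960,3),np.uint8);c[:240,:390]=a;c[:300,400:800]=w;c[300:660,:560]=t
cv2.imwrite('pics/m2.png',c[:600,:800])
E
```

```text
t 9.25 grasp [ 649.3   -140.204  119.697] rad 118.32857946835631 ang -0.1382231010164245 yaw -0.1533704582595646 tilt 0.00684978151011877 F [-6.741  8.467  1.246] Ftan 7.457525457211051 Frad -7.843779186396002 M [ 1.215  1.004 -0.378] grip 0.2252840470245927 41.75922453403473
```

View pics/m2.png

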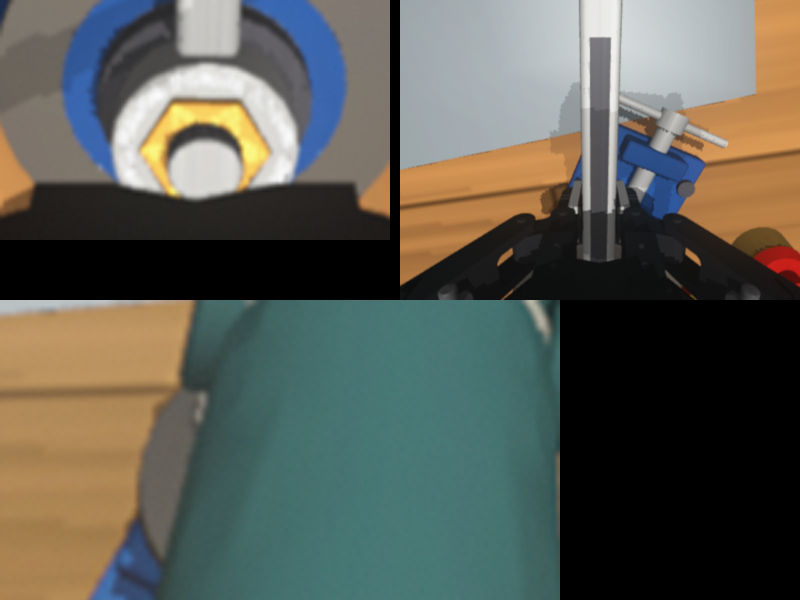

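The nut has turned about −1.07 rad. The wrist view shows the handle held straight between the pads. Next: back off half the play, relieve the radial force and grip firmly.

Call:
apply_moves([
  {"linear": [-0.08, -0.4, 0], "turn": [0, 0, -0.03], "gripper": -1},
  {"linear": [-0.18, -0.8, 0], "turn": [0, 0, -0.06], "gripper": -1},
  {"linear": [-0.2, -1.1, 0], "turn": [0, 0, -0.08], "gripper": -1},
  {"linear": [-0.2, -1.1, 0], "turn": [0, 0, -0.08], "gripper": -1},
  {"linear": [-0.2, -1.1, 0], "turn": [0, 0, -0.08], "gripper": -1},
], force=100)

```text
time_s: 9.85
tool_pos: [650.7, -131.0, 101.3]
eef_rot: [-0.0, 0.999, -0.035, -0.001]
force: [-3.7, 3.8, -1.2]
gripper_width: 0.213
gripper_force: 98.0
```

```bash
python3 - <<'E'
from st import *
s=st()
E
```

```text
t 9.85 grasp [ 650.706 -130.981  119.962] rad 118.81721464656218 ang -0.05963513021734023 yaw -0.07017691449405498 tilt 0.002252985171724482 F [-3.721  3.779 -1.213] Ftan 3.5503708404623495 Frad -3.939201480876319 M [ 0.664  0.727 -0.415] grip 0.21254412368241155 97.97622442245483
```

Call:
apply_moves([
  {"linear": [-0.12, -0.1, -0.1], "turn": [0, 0, 0], "gripper": -1},
  {"linear": [-0.12, -0.1, -0.2], "turn": [0, 0, 0], "gripper": -1},
  {"linear": [-0.12, -0.1, -0.3], "turn": [0, 0, 0], "gripper": -1},
  {"linear": [-0.12, -0.1, -0.3], "turn": [0, 0, 0], "gripper": -1},
])

```text
time_s: 10.25
tool_pos: [650.6, -130.5, 104.8]
eef_rot: [0.0, 0.999, -0.035, 0.0]
force: [-2.3, 1.5, -4.8]
gripper_width: 0.214
gripper_force: 98.1
```

```bash
python3 - <<'E'
from st import *
s=st()
E
```

```text
t 10.25 grasp [ 650.613 -130.507  123.47 ] rad 118.69741963017927 ang -0.05569160847851706 yaw -0.06941641567270432 tilt -0.0002985413081231135 F [-2.296  1.466 -4.809] Ftan 1.3360110580806501 Frad -2.3739284181495925 M [ 0.393 -0.052 -0.291] grip 0.2135589408295114 98.11206936836243
```

Call:
apply_moves([
  {"linear": [-0.08, -0.05, -0.2], "turn": [0, 0, 0], "gripper": -1},
  {"linear": [-0.08, -0.05, -0.5], "turn": [0, 0, 0], "gripper": -1},
  {"linear": [-0.08, -0.05, -0.8], "turn": [0, 0, 0], "gripper": -1},
  {"linear": [-0.08, -0.05, -0.8], "turn": [0, 0, 0], "gripper": -1},
])

```text
time_s: 10.65
tool_pos: [650.6, -130.2, 114.0]
eef_rot: [0.0, 0.999, -0.035, 0.001]
force: [-1.7, 2.4, -4.7]
gripper_width: 0.21
gripper_force: 98.1
```

```bash
python3 - <<'E'
from st import *
s=st()
E
```

```text
t 10.65 grasp [ 650.555 -130.133  132.697] rad 118.61854797335057 ang -0.05257134935140744 yaw -0.06908960657291523 tilt -0.0020861275061836346 F [-1.717  2.402 -4.678] Ftan 2.3085421401021566 Frad -1.840452226705839 M [ 0.302  0.443 -0.236] grip 0.21042145124211034 98.1093442440033
```

Call:
apply_moves([
  {"linear": [-0.06, 0, -0.6], "turn": [0, 0, 0], "gripper": -1},
  {"linear": [-0.06, 0, -1.2], "turn": [0, 0, 0], "gripper": -1},
  {"linear": [-0.06, 0, -1.8], "turn": [0, 0, 0], "gripper": -1},
  {"linear": [-0.06, 0, -2.8], "turn": [0, 0, 0], "gripper": -1},
  {"linear": [-0.06, 0, -4.5], "turn": [0, 0, 0], "gripper": -1},
  {"linear": [-0.06, 0, -7], "turn": [0, 0, 0], "gripper": -1},
  {"linear": [-0.06, 0, -7], "turn": [0, 0, 0], "gripper": -1},
])

```text
time_s: 11.35
tool_pos: [652.9, -130.8, 189.3]
eef_rot: [0.001, 0.999, -0.035, 0.005]
force: [1.3, 1.0, -3.3]
gripper_width: 0.211
gripper_force: 98.5
```

```bash
python3 - <<'E'
from st import *
import cv2
s=st()
d=r.get_image('side');cv2.imwrite('pics/s3.png',d['image']);pickle.dump(d,open('s3.pkl','wb'))
print(*rel(s,[567,308,188],down(0.0135)))
E
```

```text
t 11.35 grasp [ 652.677 -130.717  207.977] rad 120.76986825715974 ang -0.05647461124584113 yaw -0.06903809914385997 tilt -0.010649537646124483 F [ 1.289  1.025 -3.327] Ftan 1.0962395496299855 Frad 1.2290229504082337 M [-0.042 -0.175  0.059] grip 0.21092663627290983 98.50236296653748
[-11.594 -43.18   -0.097] [ 0.003 -0.011 -0.083]
```

View pics/s3.png

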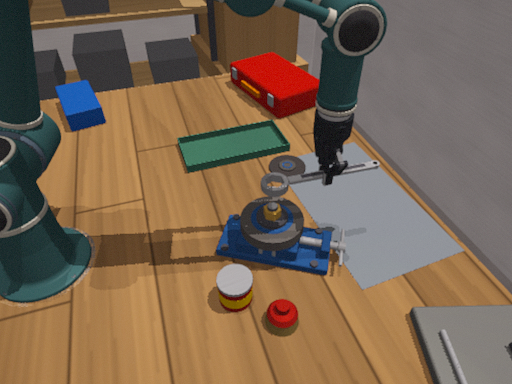

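The side view shows the spanner clear of the spindle, held level and firmly. The nut is at about (272,213), and the tin, brush and disc have not moved.

The fingertips stick out too far below the bar to set it on the tray floor. I'll first rest the handle across the tray's two long walls, then regrip higher.

Call:
apply_moves([
  {"linear": [-3, -4, 0], "turn": [0, -0.01, -0.15], "gripper": -1},
  {"linear": [-4.5, -8, 0], "turn": [0, -0.01, -0.3], "gripper": -1},
  {"linear": [-6, -12, 0], "turn": [0, -0.01, -0.44], "gripper": -1},
  {"linear": [-7.5, -16, 0], "turn": [0, -0.01, -0.58], "gripper": -1},
  {"linear": [-9, -20, 0], "turn": [0, -0.01, -0.72], "gripper": -1},
  {"linear": [-10.5, -24, 0], "turn": [0, -0.01, -0.86], "gripper": -1},
  {"linear": [-11.5, -28, 0], "turn": [0, -0.01, -1.0], "gripper": -1},
  {"linear": [-12.5, -32, 0], "turn": [0, -0.01, -1.14], "gripper": -1},
  {"linear": [-13, -35, 0], "turn": [0, -0.01, -1.28], "gripper": -1},
  {"linear": [-13, -35, 0], "turn": [0, -0.01, -1.28], "gripper": -1},
])

```text
time_s: 12.4
tool_pos: [542.6, 232.1, 181.8]
eef_rot: [-0.001, 0.82, 0.572, -0.004]
force: [-0.7, -0.6, -4.3]
gripper_width: 0.214
gripper_force: 98.8
```

```bash
python3 - <<'E'
from st import *
s=st()
print(*rel(s,[525,306,120],down(1.58)))
E
```

```text
t 12.4 grasp [542.738 232.159 200.547] rad 356.2182275558188 ang 1.5409287397715237 yaw 1.2173312960875193 tilt 0.006646652440657896 F [-0.736 -0.625 -4.337] Ftan 0.7165234124956444 Frad -0.6464532017125253 M [ 0.02  -0.018  0.041] grip 0.21357025526462156 98.84603977203369
[ 6.367 -4.17   6.169] [-0.007  0.005 -0.363]
```

Call:
apply_moves([
  {"linear": [2, -1.4, 1], "turn": [0, 0.005, -0.13], "gripper": -1},
  {"linear": [4.4, -2.8, 3], "turn": [0, 0.005, -0.26], "gripper": -1},
  {"linear": [6.4, -4.2, 5], "turn": [-0.007, 0.005, -0.363], "gripper": -1},
  {"linear": [6.4, -4.2, 6.2], "turn": [-0.007, 0.005, -0.363], "gripper": -1},
  {"linear": [6.4, -4.2, 6.2], "turn": [-0.007, 0.005, -0.363], "gripper": -1},
  {"linear": [6.4, -4.2, 6.2], "turn": [-0.007, 0.005, -0.363], "gripper": -1},
])

```text
time_s: 13.0
tool_pos: [526.7, 301.5, 119.9]
eef_rot: [0.001, 0.707, 0.708, -0.001]
force: [0.3, 0.1, -4.2]
gripper_width: 0.213
gripper_force: 98.7
```

```bash
python3 - <<'E'
from st import *
import cv2
s=st()
d=r.get_image('wrist');pickle.dump(d,open('w4.pkl','wb'));cv2.imwrite('pics/w4.png',d['image'])
e=r.get_image('top');pickle.dump(e,open('t4.pkl','wb'));cv2.imwrite('pics/t4.png',e['image'])
P,u,v=cloud(d);im=d['image'][v,u].astype(int)
g=(P[:,2]<45)&(im[:,1]>im[:,2]+25)&(im[:,1]>im[:,0])
print(g.sum(),np.percentile(P[g],[0,1,50,99,100],axis=0))
m=(P[:,2]>60)&(P[:,2]<150)&(P[:,1]>340);print(m.sum(),np.percentile(P[m],[1,50,99],axis=0))
E
```

```text
t 13.0 grasp [526.665 301.586 138.61 ] rad 425.5209189337988 ang 1.5835683653479866 yaw 1.5722092248715112 tilt 0.003132898721293439 F [ 0.288  0.077 -4.238] Ftan -0.28890900655511087 Frad 0.07361314145022382 M [ 0.034 -0.007 -0.041] grip 0.21283561276685434 98.72559428215027
56873 [[383.98  222.441  -2.   ]
 [388.226 226.339   1.691]
 [578.144 316.074   3.346]
 [721.364 384.853  27.814]
 [726.    388.604  29.524]]
9621 [[515.279 340.915 142.168]
 [524.96  377.986 145.208]
 [534.758 406.712 146.89 ]]
```

View pics/w4.png

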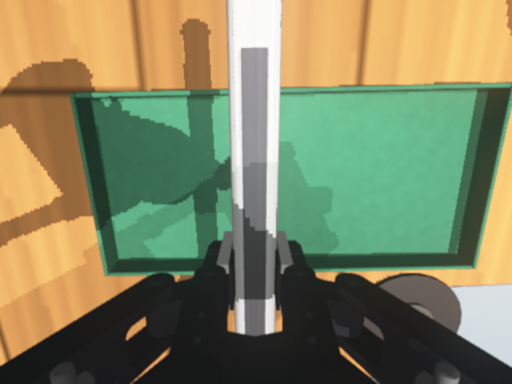

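The wrist view shows the handle crossing the tray at its middle, with the near wall at about row 268 and the far wall at row 92. Lowering it onto the walls.

Call:
apply_moves([
  {"linear": [0, 0, 4], "turn": [0, 0, 0], "gripper": -1},
  {"linear": [0, 0, 7], "turn": [0, 0, 0], "gripper": -1},
  {"linear": [0, 0, 9], "turn": [0, 0, 0], "gripper": -1},
  {"linear": [0, 0, 10], "turn": [0, 0, 0], "gripper": -1},
  {"linear": [0, 0, 10.2], "turn": [0, 0, 0], "gripper": -1},
  {"linear": [0, 0, 10.2], "turn": [0, 0, 0], "gripper": -1},
])

```text
time_s: 13.7
tool_pos: [528.1, 302.6, 19.6]
eef_rot: [0.001, 0.706, 0.708, 0.001]
force: [-0.2, -0.3, -4.2]
gripper_width: 0.214
gripper_force: 98.7
```

```bash
python3 - <<'E'
from st import *
s=st()
d=pickle.load(open('w4.pkl','rb'));P,u,v=cloud(d)
m=(P[:,2]>125)&(P[:,2]<160)&(P[:,1]>335)&(abs(P[:,0]-525)<8);print(m.sum(),np.polyfit(P[m,1]-301.6,P[m,2],1))
d=r.get_image('wrist');P,u,v=cloud(d)
m=(P[:,2]>25)&(P[:,2]<60)&(P[:,1]>335)&(abs(P[:,0]-525)<8);print(m.sum(),np.polyfit(P[m,1]-301.6,P[m,2],1))
E
```

```text
t 13.7 grasp [528.005 302.645  38.337] rad 426.56427306333813 ang 1.580395963948576 yaw 1.5732026974436524 tilt 0.0011103319760565776 F [-0.215 -0.264 -4.211] Ftan 0.21747700562824984 Frad -0.2617792297240947 M [ 0.086 -0.012 -0.024] grip 0.2138671007828648 98.72025847434998
8328 [ -0.001 145.449]
8391 [ 0.    45.135]
```

Call:
apply_moves([
  {"linear": [0, 0, 0.3], "turn": [0, 0, 0], "gripper": -1},
  {"linear": [0, 0, 0.5], "turn": [0, 0, 0], "gripper": -1},
  {"linear": [0, 0, 0.6], "turn": [0, 0, 0], "gripper": -1},
  {"linear": [0, 0, 0.65], "turn": [0, 0, 0], "gripper": -1},
  {"linear": [0, 0, 0.7], "turn": [0, 0, 0], "gripper": -1},
  {"linear": [0, 0, 0.72], "turn": [0, 0, 0], "gripper": -1},
])

```text
time_s: 14.35
tool_pos: [527.0, 302.6, 12.2]
eef_rot: [0.001, 0.706, 0.708, -0.0]
force: [-3.4, -1.3, 4.8]
gripper_width: 0.21
gripper_force: 99.9
```

```bash
python3 - <<'E'
from st import *
s=st()
E
```

```text
t 14.35 grasp [526.981 302.621  30.888] rad 426.55206989988034 ang 1.582796651967606 yaw 1.5739400754912272 tilt 0.0018814901666813412 F [-3.423 -1.282  4.845] Ftan 3.4377162963994192 Frad -1.2408074253405854 M [-0.197  0.532  0.057] grip 0.2099973734936254 99.87315058708191
```

Call:
apply_moves([
  {"linear": [0, 0, -0.05], "turn": [0, 0, 0], "gripper": -0.5},
  {"linear": [0, 0, -0.05], "turn": [0, 0, 0], "gripper": -0.2},
  {"linear": [0, 0, -0.05], "turn": [0, 0, 0], "gripper": -0.2},
  {"linear": [0, 0, -0.05], "turn": [0, 0, 0], "gripper": -0.2},
  {"linear": [0, 0, -0.6], "turn": [0, 0, 0], "gripper": -0.2},
  {"linear": [0, 0, -1.15], "turn": [0, 0, 0], "gripper": -0.2},
  {"linear": [0, 0, -1.15], "turn": [0, 0, 0], "gripper": -0.2},
])

```text
time_s: 15.05
tool_pos: [527.9, 303.0, 24.1]
eef_rot: [0.001, 0.706, 0.708, 0.001]
force: [-0.3, 0.5, -0.4]
gripper_width: 0.403
gripper_force: 0.0
```

```bash
python3 - <<'E'
from st import *
import cv2
s=st()
d=r.get_image('wrist');cv2.imwrite('pics/w5.png',d['image']);P,u,v=cloud(d)
m=(P[:,2]>25)&(P[:,2]<60)&(P[:,1]>335)&(abs(P[:,0]-527)<6);print(m.sum(),np.polyfit(P[m,1]-301.6,P[m,2],1))
m=(P[:,2]>30)&(P[:,2]<50)&(P[:,1]>335)&(abs(P[:,0]-527)<20);t=P[m];print([(y,t[abs(t[:,1]-y)<5,0].min(),t[abs(t[:,1]-y)<5,0].max()) for y in(345,370,395)])
E
```

```text
t 15.05 grasp [527.796 303.021  42.83 ] rad 426.94232794402404 ang 1.5808767450072168 yaw 1.5738433115950596 tilt 0.0008434320323019763 F [-0.255  0.501 -0.351] Ftan 0.250063754932097 Frad 0.5034428607388285 M [-0.019 -0.006  0.02 ] grip 0.4033040420576927 0.0
5544 [-0.007 37.976]
[(345, np.float64(515.4181423744244), np.float64(535.4218086320133)), (370, np.float64(515.3976229409565), np.float64(535.248432967658)), (395, np.float64(515.1539636736142), np.float64(535.1154821218893))]
```

View pics/w5.png

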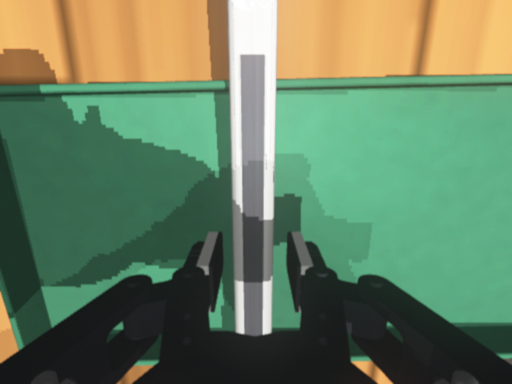

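The wrist view shows the bar resting level across both walls (rows 85 and 330). The open pads are raised, with the bar a few mm left of centre. Regripping higher.

Call:
apply_moves([
  {"linear": [0, -0.25, 0], "turn": [0, 0, 0], "gripper": -0.2},
  {"linear": [0, -0.25, 0], "turn": [0, 0, 0], "gripper": -1},
  {"linear": [0, -0.25, 0], "turn": [0, 0, 0], "gripper": -1},
  {"linear": [0, -0.25, 0], "turn": [0, 0, 0], "gripper": -1},
  {"linear": [0, -0.25, 0], "turn": [0, 0, 0], "gripper": -1},
  {"linear": [0, -0.25, 0], "turn": [0, 0, 0], "gripper": -1},
  {"linear": [0, -0.25, -0.5], "turn": [0, 0, 0], "gripper": -1},
  {"linear": [0, -0.25, -2], "turn": [0, 0, 0], "gripper": -1},
  {"linear": [0, -0.25, -4], "turn": [0, 0, 0], "gripper": -1},
  {"linear": [0, -0.25, -4], "turn": [0, 0, 0], "gripper": -1},
], force=100)

```text
time_s: 16.1
tool_pos: [525.9, 303.6, 65.5]
eef_rot: [0.002, 0.706, 0.708, 0.002]
force: [0.2, 1.1, -4.0]
gripper_width: 0.203
gripper_force: 98.3
```

```bash
python3 - <<'E'
from st import *
s=st()
d=r.get_image('wrist');P,u,v=cloud(d);z=s['tool_pos'][2]
m=(P[:,2]>z)&(P[:,2]<z+35)&(P[:,1]>340)&(abs(P[:,0]-525)<6);print(m.sum(),np.polyfit(P[m,1]-303,P[m,2],1))
print(*rel(s,[567,307,z],down(0.015)))
E
```

```text
t 16.1 grasp [525.819 303.576  84.188] rad 427.52226149353373 ang 1.5854890993608939 yaw 1.5738899929131434 tilt -0.0003162613827009078 F [ 0.167  1.139 -3.978] Ftan -0.18376836664962007 Frad 1.136299383113475 M [ 0.154 -0.093  0.016] grip 0.20265314801181772 98.31530570983887
5340 [ 0.001 80.028]
[0.329 4.11  0.019] [ 0.003 -0.004  1.559]
```

Call:
apply_moves([
  {"linear": [0, 0.4, 0], "turn": [0, 0, 0.14], "gripper": -1},
  {"linear": [0, 0.8, 0], "turn": [0, 0, 0.28], "gripper": -1},
  {"linear": [0.1, 1.2, 0], "turn": [0, 0, 0.42], "gripper": -1},
  {"linear": [0.1, 1.6, 0], "turn": [0, 0, 0.56], "gripper": -1},
  {"linear": [0.1, 2, 0], "turn": [0, 0, 0.7], "gripper": -1},
  {"linear": [0.2, 2.4, 0], "turn": [0, 0, 0.84], "gripper": -1},
  {"linear": [0.2, 2.8, 0], "turn": [0, 0, 0.98], "gripper": -1},
  {"linear": [0.2, 3.2, 0], "turn": [0, 0, 1.12], "gripper": -1},
  {"linear": [0.3, 3.6, 0], "turn": [0, 0, 1.26], "gripper": -1},
  {"linear": [0.3, 4.1, 0], "turn": [0, 0, 1.4], "gripper": -1},
])

```text
time_s: 17.15
tool_pos: [564.1, 305.2, 61.0]
eef_rot: [0.002, 0.996, 0.084, -0.001]
force: [-0.6, 0.8, -3.9]
gripper_width: 0.204
gripper_force: 98.2
```

Call:
apply_moves([
  {"linear": [0, 0, 0], "turn": [0, 0, 0.14], "gripper": -1},
  {"linear": [0, 0, 0], "turn": [0, 0, 0.16], "gripper": -1},
  {"linear": [0, 0, 0], "turn": [0, 0, 0.16], "gripper": -1},
  {"linear": [0, 0, 0], "turn": [0, 0, 0.16], "gripper": -1},
])

```text
time_s: 17.55
tool_pos: [564.7, 305.4, 62.1]
eef_rot: [0.001, 1.0, 0.008, -0.0]
force: [-1.0, -0.2, -4.2]
gripper_width: 0.206
gripper_force: 98.2
```

```bash
python3 - <<'E'
from st import *
s=st()
d=r.get_image('wrist');P,u,v=cloud(d);z=s['tool_pos'][2];im=d['image'][v,u].astype(int)
m=(P[:,2]>z)&(P[:,2]<z+35)&(P[:,0]>620)&(abs(P[:,1]-308)<20);Q=P[m]
print(m.sum(),np.polyfit(Q[:,0]-567,Q[:,2],1));B=np.array([(x,(lambda t:(t.min()+t.max())/2)(Q[abs(Q[:,0]-x)<4,1])) for x in range(630,676,8)]);print(B)
g=(P[:,2]<45)&(im[:,1]>im[:,2]+25)&(im[:,1]>im[:,0]);print(np.percentile(P[g],[0.2,99.8],axis=0))
print(*rel(s,[567,307,z],down(0.015)))
E
```

```text
t 17.55 grasp [564.708 305.483  80.781] rad 430.61933114612253 ang 1.4950001912360933 yaw 0.01625932844437136 tilt 0.000355019295137204 F [-1.009 -0.206 -4.155] Ftan 0.9900509926724553 Frad -0.28193655196713624 M [-0.003 -0.073  0.001] grip 0.20639996675121544 98.18969249725342
6956 [-0.001 76.42 ]
[[630.    304.102]
 [638.    304.245]
 [646.    304.35 ]
 [654.    304.524]
 [662.    304.555]
 [670.    304.808]]
[[461.256 227.197   1.252]
 [697.127 386.666  28.224]]
[ 0.232 -0.153 -0.   ] [0.003 0.    0.001]
```

Call:
apply_moves([
  {"linear": [0.2, -0.25, 1], "turn": [0, 0, 0], "gripper": -1},
  {"linear": [0.2, -0.25, 3], "turn": [0, 0, 0], "gripper": -1},
  {"linear": [0.2, -0.25, 4.3], "turn": [0, 0, 0], "gripper": -1},
  {"linear": [0.2, -0.25, 5.0], "turn": [0, 0, 0], "gripper": -1},
  {"linear": [0.2, -0.25, 5.0], "turn": [0, 0, 0], "gripper": -1},
  {"linear": [0.2, -0.25, 5.0], "turn": [0, 0, 0], "gripper": -1},
])

```text
time_s: 18.2
tool_pos: [567.4, 308.2, 12.7]
eef_rot: [0.001, 1.0, 0.007, 0.0]
force: [-0.0, 0.1, -5.6]
gripper_width: 0.204
gripper_force: 98.1
```

```bash
python3 - <<'E'
from st import *
s=st()
d=r.get_image('wrist');P,u,v=cloud(d)
m=(P[:,2]>15)&(P[:,2]<40)&(P[:,0]>610)&(P[:,0]<680)&(abs(P[:,1]-307)<6);Q=P[m]
print(m.sum(),np.polyfit(Q[:,0]-567,Q[:,2],1))
E
```

```text
t 18.2 grasp [567.412 308.19   31.439] rad 433.53005931983796 ang 1.489253561843126 yaw 0.013960941438867846 tilt -0.0006699935949822791 F [-0.04   0.107 -5.573] Ftan 0.0481034021082948 Frad 0.10315655832113572 M [ 0.016 -0.155  0.024] grip 0.20406043992735362 98.14387321472168
5077 [-0.001 27.493]
```

Call:
apply_moves([
  {"linear": [0, 0, 0.25], "turn": [0, 0, 0], "gripper": -1},
  {"linear": [0, 0, 0.4], "turn": [0, 0, 0], "gripper": -1},
  {"linear": [0, 0, 0.47], "turn": [0, 0, 0], "gripper": -1},
  {"linear": [0, 0, 0.52], "turn": [0, 0, 0], "gripper": -1},
  {"linear": [0, 0, 0.55], "turn": [0, 0, 0], "gripper": -1},
  {"linear": [0, 0, 0.55], "turn": [0, 0, 0], "gripper": -1},
])

```text
time_s: 18.85
tool_pos: [567.5, 308.2, 7.5]
eef_rot: [0.001, 1.0, 0.007, 0.001]
force: [0.1, -0.4, -4.2]
gripper_width: 0.206
gripper_force: 98.3
```

```bash
python3 - <<'E'
from st import *
s=st()
d=r.get_image('wrist');P,u,v=cloud(d)
m=(P[:,2]>10)&(P[:,2]<40)&(P[:,0]>610)&(P[:,0]<680)&(abs(P[:,1]-307)<6);Q=P[m]
print(m.sum(),np.polyfit(Q[:,0]-567,Q[:,2],1))
E
```

```text
t 18.85 grasp [567.493 308.192  26.21 ] rad 433.53928726855224 ang 1.4890690674383218 yaw 0.013805928629796243 tilt -0.0010870024582455896 F [ 0.08  -0.432 -4.186] Ftan -0.1148234532658661 Frad -0.42396710503517127 M [ 0.04  -0.021 -0.033] grip 0.2062132923450391 98.34264636039734
5055 [-0.009 22.215]
```

Call:
apply_moves([
  {"linear": [0, 0, 0.05], "turn": [0, -0.012, 0], "gripper": -1},
  {"linear": [0, 0, 0.12], "turn": [0, -0.024, 0], "gripper": -1},
  {"linear": [0, 0, 0.2], "turn": [0, -0.036, 0], "gripper": -1},
  {"linear": [0, 0, 0.25], "turn": [0, -0.036, 0], "gripper": -1},
  {"linear": [0, 0, 0.25], "turn": [0, -0.036, 0], "gripper": -1},
])

```text
time_s: 19.4
tool_pos: [567.5, 308.0, 4.8]
eef_rot: [0.001, 1.0, 0.007, -0.018]
force: [-0.5, -0.7, -3.8]
gripper_width: 0.204
gripper_force: 99.2
```

```bash
python3 - <<'E'
from st import *
s=st()
d=r.get_image('wrist');P,u,v=cloud(d)
m=(P[:,2]>8)&(P[:,2]<40)&(P[:,0]>610)&(P[:,0]<680)&(abs(P[:,1]-307)<6);Q=P[m]
print(m.sum(),np.polyfit(Q[:,0]-567,Q[:,2],1))
E
```

```text
t 19.4 grasp [568.138 308.044  23.491] rad 433.44494019886963 ang 1.4875575199738231 yaw 0.013584016287959567 tilt 0.035399499011819706 F [-0.46  -0.7   -3.804] Ftan 0.40024625514215295 Frad -0.7359178337265827 M [-0.09  -0.029 -0.019] grip 0.2039029546632529 99.15904247114668
5044 [-0.038 19.454]
```

Call:
apply_moves([
  {"linear": [0, 0, 0.03], "turn": [0, 0, 0], "gripper": -1},
  {"linear": [0, 0, 0.06], "turn": [0, 0, 0], "gripper": -1},
  {"linear": [0, 0, 0.09], "turn": [0, 0, 0], "gripper": -1},
  {"linear": [0, 0, 0.09], "turn": [0, 0, 0], "gripper": -1},
])

```text
time_s: 19.85
tool_pos: [567.5, 308.1, 4.7]
eef_rot: [0.001, 1.0, 0.007, -0.017]
force: [-2.5, -2.3, 3.0]
gripper_width: 0.205
gripper_force: 103.0
```

```bash
python3 - <<'E'
from st import *
s=st()
E
```

```text
t 19.85 grasp [568.149 308.116  23.378] rad 433.51788312034483 ang 1.487545491667024 yaw 0.01393086044373986 tilt 0.034807323588495816 F [-2.487 -2.27   3.029] Ftan 2.290140597017934 Frad -2.468518114597696 M [-0.353  0.351  0.022] grip 0.20516115689344863 102.98614179482684
```

Call:
apply_moves([
  {"linear": [0, 0, 0], "turn": [0, 0, 0], "gripper": -0.5},
  {"linear": [0, 0, 0], "turn": [0, 0, 0], "gripper": -0.2},
  {"linear": [0, 0, 0], "turn": [0, 0, 0], "gripper": 0},
  {"linear": [0, 0, 0], "turn": [0, 0, 0], "gripper": 0},
  {"linear": [0, 0, -0.5], "turn": [0, 0, 0], "gripper": 0},
  {"linear": [0, 0, -2.5], "turn": [0, 0, 0], "gripper": 0},
  {"linear": [0, 0, -6], "turn": [0, 0, 0], "gripper": 0},
  {"linear": [0, 0, -11], "turn": [0, 0, 0], "gripper": 0},
  {"linear": [0, 0, -16], "turn": [0, 0, 0], "gripper": 0},
  {"linear": [0, 0, -16], "turn": [0, 0, 0], "gripper": 0},
], force=30)

```text
time_s: 20.85
tool_pos: [578.6, 311.2, 174.3]
eef_rot: [-0.003, 1.0, 0.007, -0.01]
force: [0.7, 0.4, 0.7]
gripper_width: 0.5
gripper_force: 0.0
```

```bash
python3 - <<'E'
from st import *
import cv2
s=st()
a=r.get_image('top');b=r.get_image('side')
c=np.vstack([cv2.resize(a['image'][120:280,90:430],(800,376)),cv2.resize(b['image'][120:330,170:512],(364,224)).repeat(1,1) if 0 else np.hstack([cv2.resize(b['image'][120:330,170:512],(364,224)),cv2.resize(b['image'][185:265,210:340],(364,224),interpolation=2),np.zeros((224,72,3),np.uint8)])])
cv2.imwrite('pics/f.png',c)
w=r.get_image('wrist');P,u,v=cloud(w);m=(P[:,2]>8)&(P[:,2]<40)&(P[:,0]>600)&(P[:,0]<675)&(abs(P[:,1]-307)<6);Q=P[m]
print(m.sum(),np.polyfit(Q[:,0]-567,Q[:,2],1))
E
```

```text
t 20.85 grasp [579.015 311.113 193.01 ] rad 437.5354456095896 ang 1.4633631928298254 yaw 0.013904391985221342 tilt 0.01970447344150434 F [0.723 0.353 0.745] Ftan -0.6811266105857775 Frad 0.42817648648827905 M [ 0.014 -0.028  0.008] grip 0.4997832173859643 0.0
1015 [-0.044 18.429]
```

View pics/f.png

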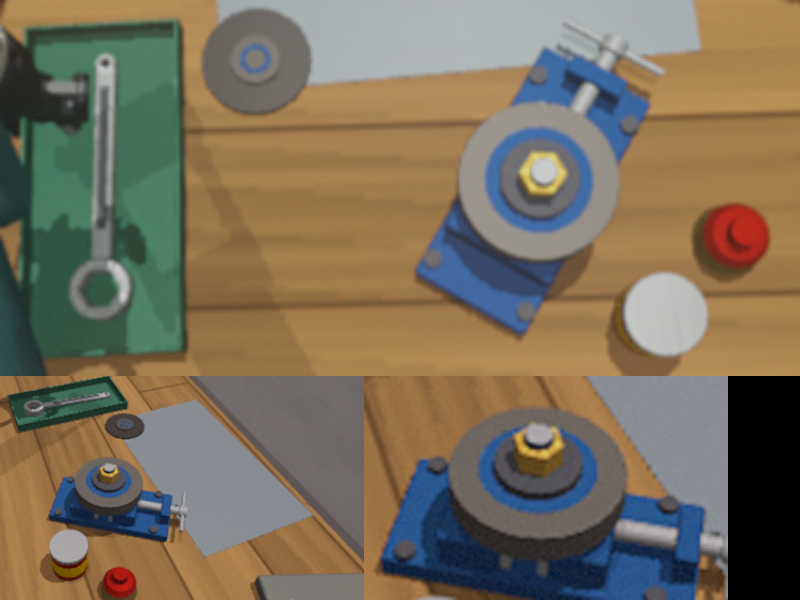

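The final views show the spanner lying in the tray (handle end at (105,65), ring at (100,288)). The nut is bare on the spindle, and the tin, brush and disc are undisturbed.

```bash
python3 -c "
from cell import r
print(r.finish_job())"
```

```text
the job is handed in; nothing more can be done
None
```

I slackened the nut clockwise, as it is a left-hand thread, by about a sixth of a turn (1.07 rad worked out from how far the spanner swung). The spanner is set down in the green tray and the tin, cup brush and spare disc look undisturbed; the job is handed in, with no verdict returned.

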